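# Close and lock the sample mill with its crank

## Robot

A 6-joint arm with a two-finger parallel gripper is mounted at the origin on the work surface. World frame = base frame: x ahead of the robot, y to its left, z up, the work surface at z = 0. Lengths are in m, angles in degrees, forces in N, time in s.
With the tool pointing down it reaches from about 0.35 to 0.875 m from the base axis. Payload 4.2 kg.
Tool frame: the origin (TCP) lies at the very end of the fingers, on their centre line; the grasp point (between the pads) lies 19 mm behind it; z points along the fingers, y is the line along which they close (so a half turn about z gives the same grasp; the last joint's range is limited). The gripper opens to 87 mm and grips with 3 to 60 N. Pads are 19 mm wide; open, the fingers measure 117 mm over their backs; the gripper's body (75 mm by 190 mm) begins 51 mm behind the grasp point.
Start: joints at [-56.975, 22.042, 0.453, 0, -68.411, -14.817], TCP at [0.195, -0.594, 0.223] pointing down, gripper open.
Joint ranges: [-179.83, 179.83], [-69.29, 118.12], [-61.27, 80.66], [-181.25, 117.63], [-171.15, -9.14], [-177.46, 177.46]. Speed limits (degrees/s): [159.86, 159.86, 180, 180, 180, 180].

## Interface

Orientations are given as a 3x3 rotation matrix whose columns are the frame's x, y, z axes.
In Python, from station import monitor, cams, ticket gives the robot as it stands.
- The arm moves only by the tool drive_tool, never from a script. Its argument "moves" is a list of rows, each an object with "delta_pos": the shift along the tool's x, y, z in mm, a list of three; "turn": the turn about the tool's z in rad; "claw": the opening, from 0 (shut) to 1 (fully open). A call has 1 to 12 rows; each row shifts and turns the commanded pose from where the row before left it, along the tool's axes as they then stand; what a row does not reach is not made up. A row lasts 1/8 s, in which the tool goes at most 62.5 mm and 10.7 degrees, less where a joint would pass 70% of its speed; a pose out of reach is approached as far as the arm can. A call is refused whole if a number of a shift passes 62.5 or a number of a turn 0.188, either way. A call with a gripper value outside its range is refused whole. The fingers move at their own pace and stop on an object; the grip force is fixed at half the most. Time passes only in rows, so rows that do not move let the fingers close. It gives the time, the measured TCP pose, the force, the opening and the grip force at its end, in the units of the state.
- monitor.sense(): the state, without advancing time (a new reading comes with each control period).
- cams.capture(name): name is "side" or "top" or "wrist"; returns a dict with "color" (480x640x3 uint8, red, green, blue), "range_z" (480x640 float32, m along the optical axis (not along the pixel's ray), 0 where there is no reading), "vertical_fov" (degrees; the focal length in pixels is half the picture's height over the tangent of half this angle, whatever the lens; pixels are square), "cx", "cy" (the principal point, pixels), "extrinsics" (4x4, takes a point from camera to world coordinates). Camera axes: x right, y down, z forward; pixel columns grow to the right and rows downward; lengths in m; the calibration is good to about 2 mm. A picture is of the moment at which its call begins.
- ticket.finish_job(): hands the job in; it is judged then, once.
The state is a dict: "time_s": time; "joints": joint angles; "joint_velocities": joint speeds; "effort": joint torques, N m; "tcp_pos": TCP position; "ee_rot": TCP orientation; "wrist_force": force on the tool from outside, world axes, zero at the start; "moment": the same for the moment, N m; "gripper_width": opening from 0.0 (shut) to 1.0 (fully open); "gripper_force": force on a finger pad.
Only numpy, scipy, OpenCV 4.12 (cv2) and the standard library are available. Lean on these libraries where they do the work, as an engineer would, in place of code of your own. Each camera call takes 0.05 s, during which the arm holds its last target. There are 200 camera calls.

## Task

The sample mill is loaded. First slide its cover fully shut over the feed well; then put the loose crank onto the square lock spindle, pushed right down onto its collar, and turn the crank clockwise (seen from above) until it stops, with the lock bar square across the cover. Leave the crank seated on the spindle, and leave the bowl, the jar and the scoop where they are.

Things in the scene. Friction and masses are not known exactly. Their poses are not given: they have to be found in the camera images.
- mill: Fixed bench mill: grey painted housing with steel top, 200 (x) by 240 (y) by 90 mm high, front facing its -x. Origin: centre of its underside, z up. A round 70 mm feed well with steel balls opens in the top at (40, 50) mm. The lock spindle stands at (30, -60) mm. Place and yaw vary; it can stand left or right.
- cover (a joint): Sliding cover of the mill: bare aluminium plate 90 by 90 by 6 mm lying on the steel top, in rails along the mill's x. Value in m: 0 = fully shut over the well (hard stop there), growing as it slides open to the mill's -x (towards the robot), at most 0.09. It takes about 2 N to slide and stays where it is left.
- cover_lip (a point): Centre of the top edge of the cover's upright lip, a plate 10 mm thick (mill x), 60 mm long (mill y), standing 20 mm above the plate near its front edge (the lip's front face lies flush with the plate's front edge), so its top is 117 mm above the table. Push it to the mill's +x to shut the cover. Axes as the mill's.
- lock (a joint): Lock spindle's turn in rad: 0 = lock bar points to the mill's -x; grows clockwise seen from above; hard stop at 1.571, where the bar points to the mill's +y, lying square across the shut cover. Starts between 0 and 0.45. Turning takes about 0.4 N m, it stays where it is left.
- lock_seat (a point): Centre of the flat top of the spindle's collar (40 mm across, 125 mm above the table), on the spindle's axis, where the crank's underside seats. Its axes turn with the spindle: z up, x and y square to the flats of the shaft. The lock bar (dark steel, 20 mm wide, tip 90 mm from the axis, 99 to 106 mm above the table) points along its -x.
- lock_tip (a point): Centre of the top end of the square steel shaft, 32 mm above the collar (157 mm above the table). The shaft is 16 by 16 mm, stepped in to 11 mm over its last 6 mm as a lead. Axes as lock_seat.
- crank: Loose steel crank, about 0.25 kg, lying flat on the counter, bore upright. Origin: centre of the bore on the underside. Hub: 36 by 36 by 30 mm high block centred there, square through bore 18 by 18 mm, sides along its x and y. Fits the shaft in any of four quarter turns. An arm 16 mm wide, 8 mm thick runs along the underside to +x, ending 102 mm from the bore; grip the hub across y.
- crank_knob (a point): Middle of the crank's black upright knob, 22 mm across, on its axis, 90 mm along x from the bore and 34 mm above the crank's underside; its grip reaches from 13 to 55 mm above the underside.
- bowl: Bystander: steel bowl, 130 mm across, 50 mm high, origin under its centre.
- jar: Bystander: closed glass jar with black cap, 68 mm across, 130 mm high, origin under its centre.
- scoop: Bystander: long steel spoon, 180 mm, lying flat along its x.
There are look-alikes about, which are no part of the job. What is shaped like the crank but green or red is not meant.

How it is judged:
By the outcome, as a careful person would: the job done as asked, in the order asked, and still so for the second after the job is handed in, with the robot touching nothing.
It also fails if it takes over 72 s, if anything falls off the work surface, if the arm or the gripper's body presses on something with over 40 N, if the wrist force passes 120 N, or if a joint passes its speed limit or range.

## Working session

There is one attempt and no reset: what is moved stays moved. The work goes in short steps, Python scripts to look and compute and a tool call to move; the robot and the scene stay as the last step left them, time stands still between calls to the robot, and variables do not carry over. Pictures are saved under pics/ and viewed, at most 10 in all, crops included, and the job is handed in when it is done.

Besides the shell and the picture viewer there is one more tool, called after "Call:" as name(argument=value, ...), one argument or row to a line, values as JSON. drive_tool: Moves the arm, as the interface text tells. Its arguments: {"type":"object","properties":{"moves":{"type":"array","items":{"type":"object","properties":{"delta_pos":{"type":"array","items":{"type":"number"}},"turn":{"type":"number"},"claw":{"type":"number"}}}}},"required":["moves"]}

```bash
mkdir -p pics; ls
cat > h.py <<'E'
import numpy as np, cv2
from station import monitor, cams, ticket
def cap(n,save=None):
    c=cams.capture(n)
    if save: cv2.imwrite('pics/'+save+'.png',c['color'][:,:,::-1])
    np.savez('last_'+n+'.npz',**{k:c[k] for k in c})
    return c
def load(n): return dict(np.load('last_'+n+'.npz'))
def f(c): return 240/np.tan(np.radians(float(c['vertical_fov']))/2)
def ray(c,u,v,z):
    E=c['extrinsics'];d=E[:3,:3]@np.array([(u-c['cx'])/f(c),(v-c['cy'])/f(c),1.]);o=E[:3,3]
    return o+d*(z-o[2])/d[2]
def cloud(c):
    v,u=np.mgrid[0:480,0:640];Z=c['range_z'];F=f(c)
    P=np.stack([(u-c['cx'])/F*Z,(v-c['cy'])/F*Z,Z],-1)
    return P@c['extrinsics'][:3,:3].T+c['extrinsics'][:3,3]
def proj(c,p):
    E=c['extrinsics'];q=E[:3,:3].T@(np.array(p)-E[:3,3]);return q[0]/q[2]*f(c)+c['cx'],q[1]/q[2]*f(c)+c['cy']
E
python3 - <<'E'
from h import *
for n in('top','side'):
    c=cap(n,n+'0');print(n,c['vertical_fov'],c['cx'],c['cy'],c['extrinsics'].round(3).tolist())
s=monitor.sense();print(s)
E
```

```text
pics
top 43.02379104069503 324.814336487702 235.03399948066857 [[0.013, -0.991, 0.135, 0.373], [-1.0, -0.013, -0.001, 0.01], [0.002, -0.135, -0.991, 1.773], [0.0, 0.0, 0.0, 1.0]]
side 49.30585517353812 324.1955721980933 240.14146661894765 [[-0.993, -0.081, 0.084, 0.477], [-0.117, 0.744, -0.658, 0.855], [-0.009, -0.663, -0.749, 1.13], [0.0, 0.0, 0.0, 1.0]]
{'time_s': 0.1, 'joints': array([-5.69760532e+01,  2.20853630e+01,  3.87806328e-01, -2.43829392e-02,
       -6.84107441e+01, -1.48169592e+01]), 'joint_velocities': array([ 0.02880498,  0.02590636,  0.18409934,  0.09339936, -0.10693184,
       -0.09123216]), 'effort': array([-4.06751878e-04, -3.91688490e+01,  1.87936270e+01,  4.23195809e+00,
        1.34389472e-02, -8.06993648e-05]), 'tcp_pos': array([ 0.19513181, -0.59319599,  0.22158322]), 'ee_rot': array([[-9.49982948e-01, -3.12300993e-01, -6.98346137e-04],
       [-3.12301758e-01,  9.49981247e-01,  1.80045807e-03],
       [ 1.01130890e-04,  1.92849919e-03, -9.99998135e-01]]), 'wrist_force': array([ 0.95426775,  0.96830243, -0.13838441]), 'moment': array([-0.00050327, -0.04201137, -0.02514746]), 'gripper_force': 0.0, 'gripper_width': 0.9939365241387815}
```

View pics/top0.png

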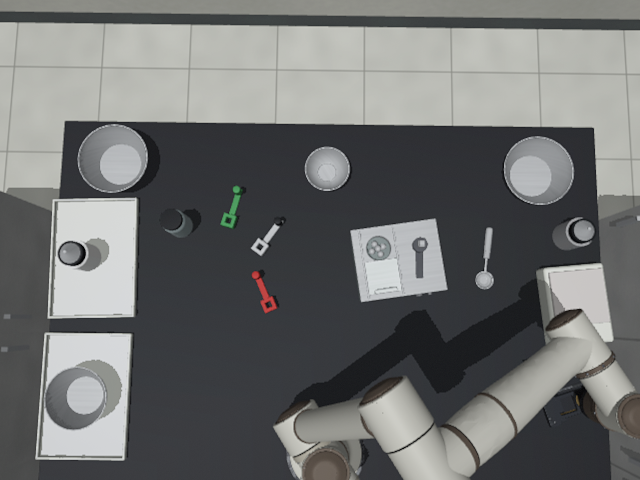

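View pics/side0.png

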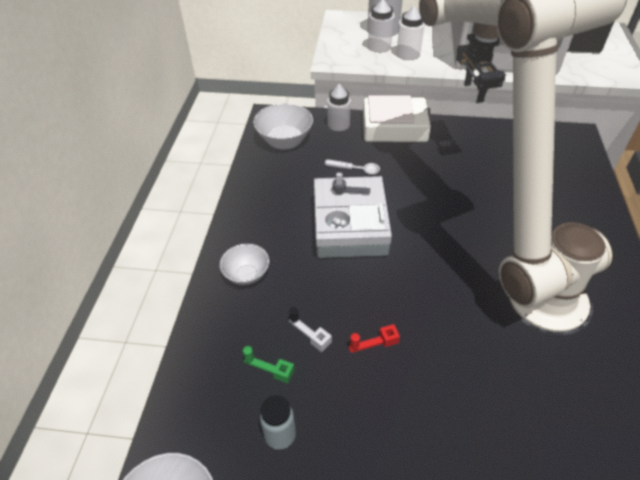

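Top view: the cranks are green (232,205), red (264,291) and steel with a black knob (268,236). The steel one fits the description. The mill is at about (400,260), with the cover partly open (lip ~(383,290)), the lock spindle at (420,243) and the bar pointing down to (420,275).

Run:
```python
from h import *
c=load('top')
P=cloud(c);img=c['color']
z=P[...,2]
def blob(m,u,v):
    n,l=cv2.connectedComponents(m.astype(np.uint8)); 
    w=np.argwhere(l>0); k=w[np.argmin(((w-[v,u])**2).sum(1))]; return l==l[k[0],k[1]]
m=blob((z>.075)&(z<.2)&(np.abs(P[...,0]-.6)<.25)&(np.abs(P[...,1]+.15)<.25),400,260)
print('mill z',np.median(z[m]),m.sum())
mm=m&(z>.08)&(z<.1)
# rays onto plane .09 of contour
cn=max(cv2.findContours(mm.astype(np.uint8),0,2)[0],key=cv2.contourArea)[:,0,:]
W=np.array([ray(c,u,v,.09)[:2] for u,v in cn],np.float32)
print('rect',cv2.minAreaRect(W),cv2.boxPoints(cv2.minAreaRect(W)).round(4).tolist())
# spindle/bar
hs=m&(z>.115);print('high', [ (int(u),int(v),P[v,u].round(3).tolist()) for v,u in np.argwhere(hs)][::12])
# crank
g=cv2.cvtColor(img,cv2.COLOR_RGB2HSV)
wm=(g[...,2]>140)&(g[...,1]<40); wm[:205]=0;wm[270:]=0;wm[:,:245]=0;wm[:,300:]=0
ys,xs=np.nonzero(wm);print('crank px',len(xs),xs.min(),xs.max(),ys.min(),ys.max(), 'z',np.percentile(z[wm],[5,50,95]))
W=np.array([ray(c,u,v,.03 if u<270 else .008)[:2] for u,v in zip(xs,ys)]);
km=(g[...,2]<25);km[:205]=0;km[240:]=0;km[:,:270]=0;km[:,290:]=0
print('knob z',z[205:240,270:290].max())
t=cv2.resize(img[195:315,220:300],None,fx=5,fy=5,interpolation=2);a=cv2.resize(img[210:310,340:460],None,fx=5,fy=5,interpolation=2)
o=np.zeros((600,400,3),np.uint8);o[:600,:400]=t
o2=np.zeros((600,800,3),np.uint8);o2[:,:]=0;o2[:480,:320]=cv2.resize(t,(320,480));o2[:400,320:]=cv2.resize(a,(480,400))
cv2.imwrite('pics/crop.png',o2[:480,:,::-1])
```

```text
mill z 0.09048874664815432 5737
rect ((0.5342268347740173, -0.1940287947654724), (0.20007579028606415, 0.240336611866951), 8.80369758605957) [[0.4169999957084656, -0.09059999883174896], [0.4537999927997589, -0.3280999958515167], [0.6514999866485596, -0.29750001430511475], [0.6147000193595886, -0.05999999865889549]]
high [(417, 238, [0.592, -0.243, 0.119]), (421, 239, [0.59, -0.254, 0.121]), (423, 240, [0.587, -0.259, 0.121]), (423, 241, [0.58, -0.254, 0.153]), (422, 242, [0.577, -0.251, 0.157]), (419, 243, [0.575, -0.244, 0.147]), (416, 244, [0.574, -0.239, 0.13]), (413, 245, [0.572, -0.231, 0.127]), (425, 245, [0.573, -0.264, 0.123]), (422, 246, [0.567, -0.252, 0.152]), (420, 247, [0.566, -0.248, 0.137]), (418, 248, [0.565, -0.246, 0.12]), (417, 249, [0.562, -0.243, 0.12]), (417, 250, [0.558, -0.242, 0.128]), (420, 251, [0.556, -0.25, 0.125]), (388, 289, [0.452, -0.164, 0.12]), (391, 290, [0.449, -0.172, 0.118]), (388, 291, [0.447, -0.164, 0.118]), (380, 293, [0.441, -0.142, 0.119])]
crank px 244 251 278 224 255 z [-0.00120153  0.01375562  0.03383446]
knob z 1.772640266726516
```

View pics/crop.png

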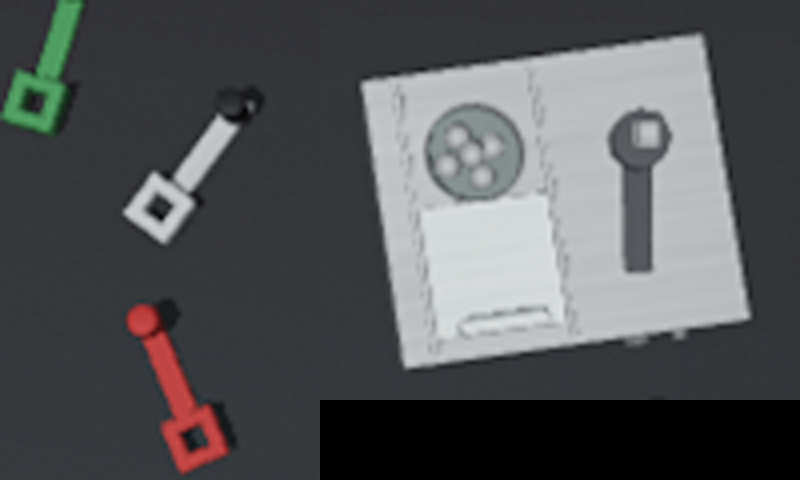

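The crop confirms it: bare steel crank with a black knob, hub at about px (260,247), knob (278,221). Mill: centre (0.534,-0.194), yaw 8.8°. The rectangle measures 200x240 as given. Next I move in front of the lip.

Call:
drive_tool(
  moves=[
    {"delta_pos": [0,0,0],"turn": 0.164,"claw": 0},
    {"delta_pos": [-33.2,49.1,0],"claw": 0},
    {"delta_pos": [-33.2,49.1,0],"claw": 0},
    {"delta_pos": [-33.2,49.1,0],"claw": 0},
    {"delta_pos": [-33.2,49.1,0],"claw": 0},
    {"delta_pos": [-33.2,49.1,0],"claw": 0},
    {"delta_pos": [-33.2,49.1,0],"claw": 0},
    {"delta_pos": [-33.2,49.1,0],"claw": 0},
    {"delta_pos": [-33.2,49.1,0],"claw": 0},
    {"delta_pos": [0,0,50],"claw": 0},
    {"delta_pos": [0,0,40],"claw": 0},
    {"delta_pos": [0,0,0],"claw": 0},
  ],
)

```text
invalid input
```

Run:
```python
from h import *
c=load('top');P=cloud(c)
s=monitor.sense();print(s['tcp_pos'],s['ee_rot'].round(3).tolist())
h=ray(c,260,247,.03);k=ray(c,278.3,220.7,.055);d=k-h
print('hub',h,'knob',k,'dist',np.hypot(*d[:2]),'yaw',np.degrees(np.arctan2(d[1],d[0])))
```

```text
[ 0.19513181 -0.59319599  0.22158322] [[-0.95, -0.312, -0.001], [-0.312, 0.95, 0.002], [0.0, 0.002, -1.0]]
hub [0.57213194 0.19551543 0.03      ] knob [0.64552414 0.14268527 0.055     ] dist 0.09042920783545141 yaw -35.747599443307735
```

Call:
drive_tool(
  moves=[
    {"delta_pos": [0,0,0],"turn": 0.164,"claw": 0},
    {"delta_pos": [-33.2,49.1,0],"turn": 0,"claw": 0},
    {"delta_pos": [-33.2,49.1,0],"turn": 0,"claw": 0},
    {"delta_pos": [-33.2,49.1,0],"turn": 0,"claw": 0},
    {"delta_pos": [-33.2,49.1,0],"turn": 0,"claw": 0},
    {"delta_pos": [-33.2,49.1,0],"turn": 0,"claw": 0},
    {"delta_pos": [-33.2,49.1,0],"turn": 0,"claw": 0},
    {"delta_pos": [-33.2,49.1,0],"turn": 0,"claw": 0},
    {"delta_pos": [-33.2,49.1,0],"turn": 0,"claw": 0},
    {"delta_pos": [0,0,50],"turn": 0,"claw": 0},
    {"delta_pos": [0,0,40],"turn": 0,"claw": 0},
    {"delta_pos": [0,0,0],"turn": 0,"claw": 0},
  ],
)

```text
time_s: 1.6
tcp_pos: [0.3951, -0.1644, 0.1302]
ee_rot: [[-0.988, -0.153, -0.008], [-0.153, 0.988, 0.001], [0.008, 0.002, -1.0]]
wrist_force: [0.3, 0.4, 0.3]
gripper_width: 0.007
gripper_force: 0.0
```

Call:
drive_tool(
  moves=[
    {"delta_pos": [0,0,26],"turn": 0,"claw": 0},
    {"delta_pos": [-15,0,0],"turn": 0,"claw": 0},
    {"delta_pos": [-10,0,0],"turn": 0,"claw": 0},
    {"delta_pos": [-10,0,0],"turn": 0,"claw": 0},
    {"delta_pos": [-10,0,0],"turn": 0,"claw": 0},
    {"delta_pos": [-10,0,0],"turn": 0,"claw": 0},
    {"delta_pos": [-10,0,0],"turn": 0,"claw": 0},
    {"delta_pos": [-10,0,0],"turn": 0,"claw": 0},
    {"delta_pos": [-10,0,0],"turn": 0,"claw": 0},
    {"delta_pos": [-10,0,0],"turn": 0,"claw": 0},
    {"delta_pos": [-8,0,0],"turn": 0,"claw": 0},
    {"delta_pos": [0,0,0],"turn": 0,"claw": 0},
  ],
)

```text
time_s: 3.1
tcp_pos: [0.5007, -0.1488, 0.1064]
ee_rot: [[-0.988, -0.153, 0.002], [-0.153, 0.988, 0.0], [-0.002, -0.0, -1.0]]
wrist_force: [-0.6, -0.4, -0.6]
gripper_width: 0.006
gripper_force: 0.0
```

Call:
drive_tool(
  moves=[
    {"delta_pos": [-3,0,0],"turn": 0,"claw": 0},
    {"delta_pos": [-3,0,0],"turn": 0,"claw": 0},
    {"delta_pos": [-2,0,0],"turn": 0,"claw": 0},
    {"delta_pos": [-1,0,0],"turn": 0,"claw": 0},
  ],
)

```text
time_s: 3.6
tcp_pos: [0.5081, -0.1476, 0.1064]
ee_rot: [[-0.988, -0.153, -0.001], [-0.153, 0.988, 0.0], [0.001, 0.0, -1.0]]
wrist_force: [-1.6, 0.6, 0.2]
gripper_width: 0.008
gripper_force: 1.0
```

Call:
drive_tool(
  moves=[
    {"delta_pos": [-2,0,0],"turn": 0,"claw": 0},
    {"delta_pos": [-2,0,0],"turn": 0,"claw": 0},
    {"delta_pos": [0,0,0],"turn": 0,"claw": 0},
  ],
)

```text
time_s: 3.98
tcp_pos: [0.5125, -0.1469, 0.1064]
ee_rot: [[-0.988, -0.153, 0.0], [-0.153, 0.988, 0.0], [-0.0, 0.0, -1.0]]
wrist_force: [-1.4, 0.3, -0.7]
gripper_width: 0.005
gripper_force: 0.7
```

Call:
drive_tool(
  moves=[
    {"delta_pos": [-2,0,0],"turn": 0,"claw": 0},
    {"delta_pos": [-2,0,0],"turn": 0,"claw": 0},
    {"delta_pos": [0,0,0],"turn": 0,"claw": 0},
  ],
)

```text
time_s: 4.35
tcp_pos: [0.5128, -0.1469, 0.1064]
ee_rot: [[-0.988, -0.153, -0.008], [-0.153, 0.988, -0.0], [0.008, 0.001, -1.0]]
wrist_force: [-8.9, -0.2, 5.3]
gripper_width: 0.003
gripper_force: 4.4
```

Call:
drive_tool(
  moves=[
    {"delta_pos": [20,0,0],"turn": 0,"claw": 0},
    {"delta_pos": [0,0,-60],"turn": 0,"claw": 0.7},
    {"delta_pos": [0,0,-60],"turn": 0,"claw": 0.7},
    {"delta_pos": [0,0,-30],"turn": 0,"claw": 0.7},
    {"delta_pos": [-21,55,0],"turn": 0,"claw": 0.7},
    {"delta_pos": [-21,55,0],"turn": 0,"claw": 0.7},
    {"delta_pos": [-21,55,0],"turn": 0,"claw": 0.7},
    {"delta_pos": [-21,55,0],"turn": 0,"claw": 0.7},
    {"delta_pos": [-21,55,0],"turn": 0,"claw": 0.7},
    {"delta_pos": [-21,55,0],"turn": 0,"claw": 0.7},
    {"delta_pos": [0,0,0],"turn": -0.182,"claw": 0.7},
    {"delta_pos": [0,0,0],"turn": -0.182,"claw": 0.7},
  ],
)

```text
time_s: 5.85
tcp_pos: [0.5716, 0.1976, 0.2567]
ee_rot: [[-0.865, -0.502, 0.003], [-0.502, 0.865, 0.001], [-0.003, -0.0, -1.0]]
wrist_force: [0.3, -1.3, 0.1]
gripper_width: 0.699
gripper_force: 0.0
```

Call:
drive_tool(
  moves=[
    {"delta_pos": [0,0,0],"turn": -0.182,"claw": 0.7},
    {"delta_pos": [0,0,0],"turn": -0.182,"claw": 0.7},
    {"delta_pos": [0,0,0],"turn": -0.182,"claw": 0.7},
    {"delta_pos": [0,0,0],"turn": -0.182,"claw": 0.7},
    {"delta_pos": [0,0,0],"turn": -0.182,"claw": 0.7},
    {"delta_pos": [0,0,0],"turn": -0.182,"claw": 0.7},
    {"delta_pos": [0,0,0],"turn": -0.182,"claw": 0.7},
    {"delta_pos": [0,0,0],"turn": -0.182,"claw": 0.7},
    {"delta_pos": [0,0,0],"turn": -0.182,"claw": 0.7},
    {"delta_pos": [0,0,0],"turn": -0.182,"claw": 0.7},
    {"delta_pos": [0,0,0],"turn": -0.182,"claw": 0.7},
    {"delta_pos": [0,0,0],"turn": 0,"claw": 0.7},
  ],
)

```text
time_s: 7.35
tcp_pos: [0.5713, 0.1964, 0.257]
ee_rot: [[0.812, -0.584, 0.002], [-0.584, -0.812, 0.001], [0.001, -0.002, -1.0]]
wrist_force: [-0.1, -0.1, 0.0]
gripper_width: 0.698
gripper_force: 0.0
```

Run:
```python
from h import *
c=cap('wrist','w1');cap('top')
s=monitor.sense();print(s['tcp_pos'],s['joints'].round(1),s['ee_rot'].round(3).tolist())
print(c['extrinsics'].round(3).tolist(),f(c), proj(c,[.572,.1955,.03]),proj(c,[.6455,.1427,.055]))
```

```text
[0.57092481 0.1961645  0.25681976] [ 34.3  18.7   0.4   0.  -71.6  19.9] [[0.811, -0.585, 0.001], [-0.585, -0.811, 0.001], [0.001, -0.001, -1.0]]
[[-0.584, -0.776, -0.237, 0.638], [-0.811, 0.558, 0.173, 0.149], [-0.002, 0.294, -0.956, 0.419], [0.0, 0.0, 0.0, 1.0]] 389.09841137589916 (np.float64(319.57072916051584), np.float64(204.70054828214242)) (np.float64(319.61721668978663), np.float64(110.13536959329241))
```

View pics/w1.png

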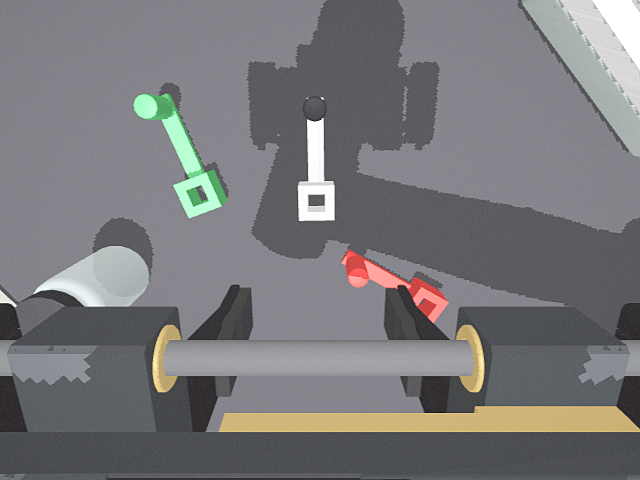

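Wrist view: the steel crank's hub top is at (316,201) and its knob at (315,108), both almost straight ahead. Green is at upper left and red at lower right, clear of the fingers. I'll refine the hub position.

Run:
```python
from h import *
c=load('wrist');img=c['color']
g=cv2.cvtColor(img,cv2.COLOR_RGB2HSV)
m=((g[...,2]>200)&(g[...,1]<30)).astype(np.uint8);m[:,:280]=0;m[:,350:]=0;m[:100]=0;m[235:]=0
h=m.copy();h[:182]=0
W=np.array([ray(c,x,y,.03)[:2] for y,x in np.argwhere(h)],np.float32)
r=cv2.minAreaRect(W*1000);print(r)
ys,xs=np.nonzero(m[130:175]);ar=np.array([ray(c,x,y+130,.008)[:2] for y,x in zip(ys,xs)])
L=cv2.fitLine(ar.astype(np.float32),2,0,.01,.01).ravel();print(L,np.degrees(np.arctan2(L[1],L[0])))
s=monitor.sense();t=s['tcp_pos'];R=s['ee_rot']
for hub in (np.array(r[0])/1000,):
  print('delta tool mm',R.T@(np.append(hub,t[2])-t)*1000,'yaw tool',np.degrees(np.arctan2(R[1,0],R[0,0])))
# cover check in top
c=load('top');P=cloud(c);cx=np.array([.534,-.194]);a=np.radians(8.8);q=(P[...,:2]-cx)@np.array([[np.cos(a),-np.sin(a)],[np.sin(a),np.cos(a)]])
l=(np.abs(q[...,1]-.05)<.045)&(np.abs(q[...,0])<.1)&(P[...,2]>.108)&(P[...,2]<.125);print('lip mill',q[l].mean(0) if l.any() else 0,l.sum())
b=(q[...,0]>-.09)&(q[...,0]<.02)&(np.abs(q[...,1]+.06)<.05)&(c['color'].max(-1)<110)&(P[...,2]>.085)
L=cv2.fitLine(q[b].astype(np.float32),2,0,.01,.01).ravel();print('bar',b.sum(),L)
```

```text
((576.951904296875, 196.33058166503906), (36.83837890625, 39.09260177612305), 54.26253890991211)
[ 0.81749916 -0.57592976  0.6158299   0.16926663] -35.16477
delta tool mm [ 4.79204987 -3.65917966  0.00847189] yaw tool -35.78673936220704
lip mill [0.0007343  0.05081716] 79
bar 205 [ 0.9890817  -0.14736848 -0.0155396  -0.05472958]
```

Call:
drive_tool(
  moves=[
    {"delta_pos": [3.5,-3.0,60],"turn": -0.008,"claw": 0.75},
    {"delta_pos": [0,0,60],"turn": 0,"claw": 0.75},
    {"delta_pos": [0,0,60],"turn": 0,"claw": 0.75},
    {"delta_pos": [0,0,40],"turn": 0,"claw": 0.75},
    {"delta_pos": [0,0,20],"turn": 0,"claw": 0.75},
    {"delta_pos": [0,0,8],"turn": 0,"claw": 0.75},
    {"delta_pos": [0,0,0],"turn": 0,"claw": 0.75},
  ],
)

```text
time_s: 8.32
tcp_pos: [0.5754, 0.1965, 0.0087]
ee_rot: [[0.817, -0.576, 0.0], [-0.576, -0.817, 0.0], [0.0, -0.0, -1.0]]
wrist_force: [-0.2, -0.1, 0.2]
gripper_width: 0.749
gripper_force: 0.0
```

Call:
drive_tool(
  moves=[
    {"delta_pos": [0,0,4],"turn": 0,"claw": 0.75},
    {"delta_pos": [0,0,0],"turn": 0,"claw": 0},
    {"delta_pos": [0,0,0],"turn": 0,"claw": 0},
    {"delta_pos": [0,0,0],"turn": 0,"claw": 0},
    {"delta_pos": [0,0,0],"turn": 0,"claw": 0},
    {"delta_pos": [0,0,0],"turn": 0,"claw": 0},
  ],
)

```text
time_s: 9.07
tcp_pos: [0.5752, 0.1964, 0.0048]
ee_rot: [[0.817, -0.576, 0.0], [-0.576, -0.817, 0.0], [0.0, -0.0, -1.0]]
wrist_force: [0.3, 0.6, 1.2]
gripper_width: 0.415
gripper_force: 30.0
```

Call:
drive_tool(
  moves=[
    {"delta_pos": [0,0,-30],"turn": 0,"claw": 0},
    {"delta_pos": [0,0,-60],"turn": 0,"claw": 0},
    {"delta_pos": [0,0,-60],"turn": 0,"claw": 0},
    {"delta_pos": [0,0,-60],"turn": 0,"claw": 0},
    {"delta_pos": [0,0,-20],"turn": 0,"claw": 0},
    {"delta_pos": [0,0,0],"turn": -0.155,"claw": 0},
    {"delta_pos": [0,0,0],"turn": -0.155,"claw": 0},
    {"delta_pos": [0,0,0],"turn": -0.155,"claw": 0},
    {"delta_pos": [0,0,0],"turn": -0.155,"claw": 0},
    {"delta_pos": [0,0,0],"turn": 0,"claw": 0},
  ],
)

```text
time_s: 10.32
tcp_pos: [0.5742, 0.196, 0.2333]
ee_rot: [[1.0, 0.004, -0.003], [0.004, -1.0, -0.001], [-0.003, 0.001, -1.0]]
wrist_force: [0.2, 0.4, -3.1]
gripper_width: 0.412
gripper_force: 30.0
```

Call:
drive_tool(
  moves=[
    {"delta_pos": [-6,53,0],"turn": 0,"claw": 0},
    {"delta_pos": [-6,53,0],"turn": 0,"claw": 0},
    {"delta_pos": [-6,53,0],"turn": 0,"claw": 0},
    {"delta_pos": [-6,53,0],"turn": 0,"claw": 0},
    {"delta_pos": [-6,53,0],"turn": 0,"claw": 0},
    {"delta_pos": [-6,53,0],"turn": 0,"claw": 0},
    {"delta_pos": [-6,53,0],"turn": 0,"claw": 0},
    {"delta_pos": [0,0,0],"turn": 0,"claw": 0},
    {"delta_pos": [0,0,0],"turn": 0,"claw": 0},
  ],
)

```text
time_s: 11.45
tcp_pos: [0.5348, -0.175, 0.234]
ee_rot: [[1.0, 0.004, -0.001], [0.004, -1.0, 0.001], [-0.001, -0.001, -1.0]]
wrist_force: [0.9, 0.7, -3.1]
gripper_width: 0.412
gripper_force: 30.0
```

Run:
```python
from h import *
c=cap('wrist','w2')
s=monitor.sense();print(s['tcp_pos'],s['joints'].round(1),s['ee_rot'].round(4).tolist(),s['gripper_width'])
print(c['extrinsics'].round(3).tolist(), proj(c,[.573,-.249,.157]),proj(c,s['tcp_pos']+[0,0,.026]))
```

```text
[ 0.53508821 -0.17445086  0.23417457] [ -1.6  15.5  -7.4  -0.  -67.1  91.9] [[1.0, 0.0052, -0.0007], [0.0052, -1.0, 0.0004], [-0.0007, -0.0004, -1.0]] 0.4129122041124418
[[0.003, -0.955, -0.296, 0.617], [-1.0, -0.003, -0.001, -0.174], [-0.0, 0.296, -0.955, 0.396], [0.0, 0.0, 0.0, 1.0]] (np.float64(438.1058455141253), np.float64(195.82652556780414)) (np.float64(317.7501463040748), np.float64(337.79638040499333))
```

View pics/w2.png

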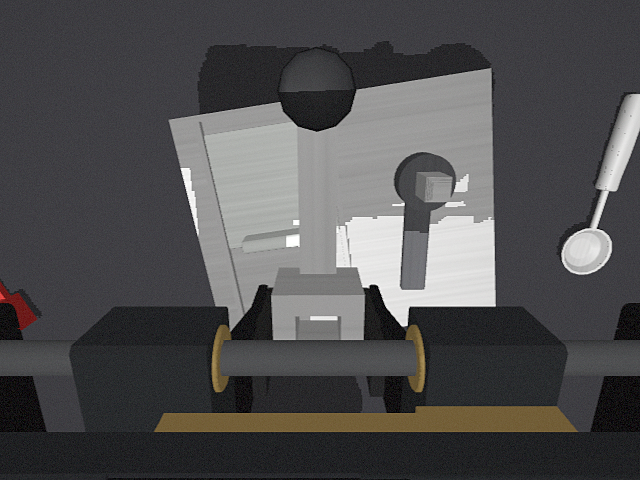

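Wrist view: the crank is held straight, with knob (317,90) and hub top from row ~295. The spindle top is near (434,187) against a predicted (438,196), and the cover is shut. I'll enlarge both parts for accuracy.

Run:
```python
from h import *
c=load('wrist');im=c['color'][:,:,::-1]
a=cv2.resize(im[150:220,390:460],None,fx=6,fy=6,interpolation=0)
b=cv2.resize(im[260:345,265:371],None,fx=3.5,fy=3.5,interpolation=0)
o=np.zeros((430,800,3),np.uint8);o[:420,:420]=a;o[:b.shape[0],425:425+b.shape[1]]=b
cv2.imwrite('pics/w2c.png',o)
```

```text
(no output)
```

View pics/w2c.png

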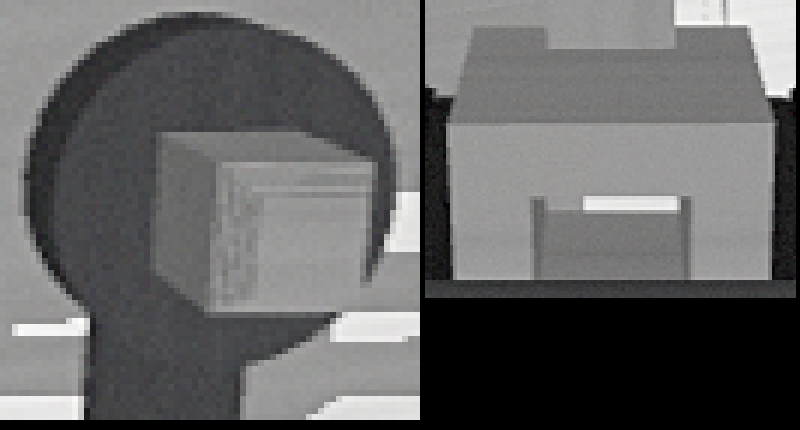

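Crop: the lead's top face is centred at ≈(441.4,191.5). The hub's front top edge is at row ≈294.6, the bore's front edge at row ≈315.8, and the bore's centre column is ≈317.8.

Run:
```python
from h import *
c=load('wrist');s=monitor.sense();t=s['tcp_pos'];R=s['ee_rot']
sp=ray(c,441.4,191.5,.157);print('spindle',sp)
zt=t[2]+.0252
for v,o in((294.6,.018),(315.8,.009)):
    p=ray(c,317.8,v,zt);print('bore in tool x,y mm',(R.T@(p-t)*1000-[o*1000,0,0])[:2])
print('spindle in tool',R.T@(sp-t)*1000, 'nominal',R.T@(np.array([.573,-.249,.157])-t)*1000)
# shaft flat yaw from left side edge of lead at z .157, bar line at z=.106
for zz,pts in((.106,[((390+85/6),(150+330/6)),(401,289)]),):
    q=[ray(c,u,v,zz) for u,v in pts];d=q[1]-q[0];print('bar left edge yaw',np.degrees(np.arctan2(d[1],d[0])))
```

```text
spindle [ 0.5757107  -0.25078255  0.157     ]
bore in tool x,y mm [0.32958441 0.04791355]
bore in tool x,y mm [0.25978431 0.02838338]
spindle in tool [40.281121   76.57568096 77.11175729] nominal [37.57974862 74.77903075 77.11452822]
bar left edge yaw -178.18013706318433
```

Call:
drive_tool(
  moves=[
    {"delta_pos": [20,38.2,0],"turn": -0.01,"claw": 0},
    {"delta_pos": [20,38.2,0],"turn": 0,"claw": 0},
    {"delta_pos": [0,0,30],"turn": 0,"claw": 0},
    {"delta_pos": [0,0,25],"turn": 0,"claw": 0},
    {"delta_pos": [0,0,10],"turn": 0,"claw": 0},
    {"delta_pos": [0,0,5],"turn": 0,"claw": 0},
    {"delta_pos": [0,0,3],"turn": 0,"claw": 0},
    {"delta_pos": [0,0,3],"turn": 0,"claw": 0},
    {"delta_pos": [0,0,0],"turn": 0,"claw": 0},
  ],
)

```text
time_s: 12.62
tcp_pos: [0.5762, -0.2509, 0.1589]
ee_rot: [[1.0, 0.016, 0.0], [0.016, -1.0, -0.0], [0.0, 0.0, -1.0]]
wrist_force: [0.2, 0.3, -2.4]
gripper_width: 0.412
gripper_force: 30.0
```

Call:
drive_tool(
  moves=[
    {"delta_pos": [0,0,2],"turn": 0,"claw": 0},
    {"delta_pos": [0,0,2],"turn": 0,"claw": 0},
    {"delta_pos": [0,0,2],"turn": 0,"claw": 0},
    {"delta_pos": [0,0,0],"turn": 0,"claw": 0},
  ],
)

```text
time_s: 13.12
tcp_pos: [0.576, -0.2509, 0.1522]
ee_rot: [[1.0, 0.016, -0.001], [0.016, -1.0, 0.0], [-0.001, -0.0, -1.0]]
wrist_force: [-0.7, -0.1, -2.6]
gripper_width: 0.41
gripper_force: 30.0
```

Call:
drive_tool(
  moves=[
    {"delta_pos": [0,0,4],"turn": 0,"claw": 0},
    {"delta_pos": [0,0,4],"turn": 0,"claw": 0},
    {"delta_pos": [0,0,4],"turn": 0,"claw": 0},
    {"delta_pos": [0,0,4],"turn": 0,"claw": 0},
    {"delta_pos": [0,0,3],"turn": 0,"claw": 0},
    {"delta_pos": [0,0,2],"turn": 0,"claw": 0},
    {"delta_pos": [0,0,1.5],"turn": 0,"claw": 0},
    {"delta_pos": [0,0,0],"turn": 0,"claw": 0},
  ],
)

```text
time_s: 14.12
tcp_pos: [0.5761, -0.2509, 0.13]
ee_rot: [[1.0, 0.016, 0.0], [0.016, -1.0, -0.0], [0.0, 0.0, -1.0]]
wrist_force: [-1.2, -1.2, -2.9]
gripper_width: 0.415
gripper_force: 30.0
```

Call:
drive_tool(
  moves=[
    {"delta_pos": [0,0,1],"turn": 0,"claw": 0},
    {"delta_pos": [0,0,1],"turn": 0,"claw": 0},
    {"delta_pos": [0,0,0],"turn": 0,"claw": 0},
  ],
)

```text
time_s: 14.5
tcp_pos: [0.5763, -0.251, 0.1298]
ee_rot: [[1.0, 0.017, 0.001], [0.017, -1.0, -0.001], [0.001, 0.001, -1.0]]
wrist_force: [-3.0, 2.2, 4.4]
gripper_width: 0.418
gripper_force: 30.0
```

Call:
drive_tool(
  moves=[
    {"delta_pos": [0,0,0],"turn": 0.1,"claw": 0},
    {"delta_pos": [0,0,0],"turn": 0.1,"claw": 0},
    {"delta_pos": [0,0,0],"turn": 0.1,"claw": 0},
    {"delta_pos": [0,0,0],"turn": 0.1,"claw": 0},
    {"delta_pos": [0,0,0],"turn": 0,"claw": 0},
  ],
)

```text
time_s: 15.12
tcp_pos: [0.5757, -0.2511, 0.1298]
ee_rot: [[0.927, -0.374, -0.0], [-0.374, -0.927, -0.001], [0.0, 0.001, -1.0]]
wrist_force: [-4.1, 2.7, 5.1]
gripper_width: 0.412
gripper_force: 30.0
```

Run:
```python
from h import *
c=cap('wrist','w3');s=monitor.sense();print(s['moment'],s['wrist_force'],s['joints'].round(1))
im=c['color']
k=(im.max(-1)<60).astype(np.uint8);k[130:]=0;k[:,:220]=0;k[:,420:]=0
n,l,st,ce=cv2.connectedComponentsWithStats(k);i=1+st[1:,4].argmax();print('knob',ce[i],st[i])
```

```text
[0.49068513 1.26150886 0.13297989] [-4.19289874  2.3301412   5.41111292] [ -8.8  26.6  -6.3   0.1 -57.1  76.8]
knob [329.75119739  76.38168756] [  220     0   200   130 19626]
```

View pics/w3.png

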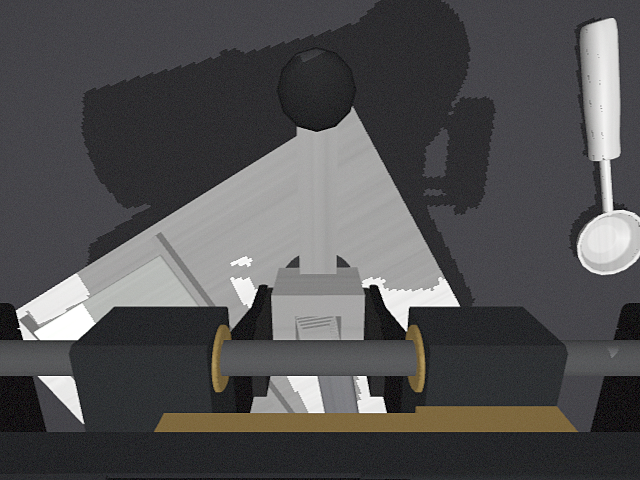

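The knob is still dead ahead at (317,90), so the crank turns with the gripper and the shaft sits in the bore. I keep turning.

Call:
drive_tool(
  moves=[
    {"delta_pos": [0,0,0],"turn": 0.12,"claw": 0},
    {"delta_pos": [0,0,0],"turn": 0.12,"claw": 0},
    {"delta_pos": [0,0,0],"turn": 0.12,"claw": 0},
    {"delta_pos": [0,0,0],"turn": 0.12,"claw": 0},
    {"delta_pos": [0,0,0],"turn": 0.12,"claw": 0},
    {"delta_pos": [0,0,0],"turn": 0.12,"claw": 0},
    {"delta_pos": [0,0,0],"turn": 0.12,"claw": 0},
    {"delta_pos": [0,0,0],"turn": 0.1,"claw": 0},
    {"delta_pos": [0,0,0],"turn": 0.08,"claw": 0},
    {"delta_pos": [0,0,0],"turn": 0.04,"claw": 0},
    {"delta_pos": [0,0,0],"turn": 0,"claw": 0},
  ],
)

```text
time_s: 16.55
tcp_pos: [0.5754, -0.2513, 0.1297]
ee_rot: [[0.128, -0.992, -0.001], [-0.992, -0.128, -0.001], [0.001, 0.001, -1.0]]
wrist_force: [-4.5, 1.4, 5.6]
gripper_width: 0.412
gripper_force: 30.0
```

Run:
```python
from h import *
s=monitor.sense();R=s['ee_rot'];print(s['moment'],s['wrist_force'],s['joints'].round(1),np.degrees(np.arctan2(R[1,0],R[0,0])))
```

```text
[0.40279169 1.38531152 0.24183965] [-4.51774895  1.39778474  5.55642865] [ -8.8  26.6  -6.3   0.1 -57.1  16.1] -82.66068185683078
```

Call:
drive_tool(
  moves=[
    {"delta_pos": [0,0,0],"turn": 0.03,"claw": 0},
    {"delta_pos": [0,0,0],"turn": 0.03,"claw": 0},
    {"delta_pos": [0,0,0],"turn": 0,"claw": 0},
  ],
)

```text
time_s: 16.92
tcp_pos: [0.5754, -0.2512, 0.1297]
ee_rot: [[0.068, -0.998, -0.001], [-0.998, -0.068, -0.001], [0.001, 0.001, -1.0]]
wrist_force: [-4.1, 0.9, 6.2]
gripper_width: 0.411
gripper_force: 30.0
```

```bash
cat > s.py <<'E'
from h import *
s=monitor.sense();R=s['ee_rot'];print(s['moment'],s['wrist_force'],np.degrees(np.arctan2(R[1,0],R[0,0])))
E
python3 s.py
```

```text
[0.43568359 1.34136764 0.21806804] [-4.11728608  0.90794671  6.23382949] -86.09166385051223
```

Call:
drive_tool(
  moves=[
    {"delta_pos": [0,0,0],"turn": 0.03,"claw": 0},
    {"delta_pos": [0,0,0],"turn": 0.02,"claw": 0},
    {"delta_pos": [0,0,0],"turn": 0,"claw": 0},
  ],
)

```text
time_s: 17.3
tcp_pos: [0.5754, -0.2512, 0.1297]
ee_rot: [[0.018, -1.0, -0.001], [-1.0, -0.018, -0.001], [0.001, 0.001, -1.0]]
wrist_force: [-4.2, 1.1, 6.0]
gripper_width: 0.413
gripper_force: 30.0
```

```bash
python3 s.py
python3 - <<'E'
from h import *
cap('wrist','w4')
E
```

```text
[0.39315913 1.37267241 0.197254  ] [-4.1704236   1.07989135  6.03873383] -88.94894766793789
```

View pics/w4.png

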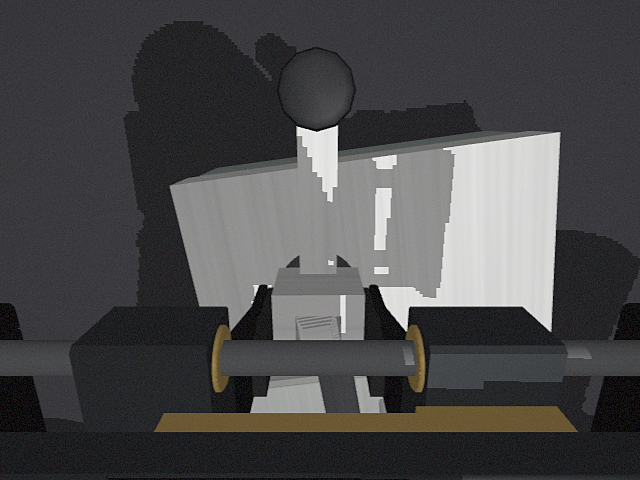

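The crank is still rigid in the grip. The shaft lags slightly in the bore clearance, with its top face at ~(318,325). I continue to the stop.

Call:
drive_tool(
  moves=[
    {"delta_pos": [0,0,0],"turn": 0.025,"claw": 0},
    {"delta_pos": [0,0,0],"turn": 0.025,"claw": 0},
    {"delta_pos": [0,0,0],"turn": 0,"claw": 0},
  ],
)

```text
time_s: 17.73
tcp_pos: [0.5754, -0.2512, 0.1297]
ee_rot: [[-0.031, -1.0, -0.001], [-1.0, 0.031, -0.001], [0.001, 0.001, -1.0]]
wrist_force: [-5.3, 1.9, 6.0]
gripper_width: 0.41
gripper_force: 30.0
```

```bash
python3 s.py
```

```text
[0.39232421 1.39012917 0.40669344] [-5.32070556  1.94451007  6.01836983] -91.78178015778806
```

Call:
drive_tool(
  moves=[
    {"delta_pos": [0,0,0],"turn": 0.025,"claw": 0},
    {"delta_pos": [0,0,0],"turn": 0.025,"claw": 0},
    {"delta_pos": [0,0,0],"turn": 0,"claw": 0},
  ],
)

```text
time_s: 18.1
tcp_pos: [0.5754, -0.2513, 0.1297]
ee_rot: [[-0.078, -0.997, -0.001], [-0.997, 0.078, -0.002], [0.002, 0.001, -1.0]]
wrist_force: [-5.5, 0.7, 5.6]
gripper_width: 0.411
gripper_force: 30.4
```

```bash
python3 s.py
python3 - <<'E'
from h import *
c=cap('wrist');k=cv2.resize(c['color'][40:400,250:400],None,fx=1.6,fy=1.6)[:,:,::-1]
t=cap('top');a=cv2.resize(t['color'][210:310,340:460],None,fx=4.5,fy=4.5,interpolation=2)[:,:,::-1]
o=np.zeros((576,800,3),np.uint8);o[:k.shape[0],:k.shape[1]]=k;o[:a.shape[0],250:250+a.shape[1]]=a
cv2.imwrite('pics/w5.png',o)
E
```

```text
[0.32201313 1.4498474  1.03848183] [-5.49477699  0.65255574  5.57490746] -94.48046851911432
```

View pics/w5.png

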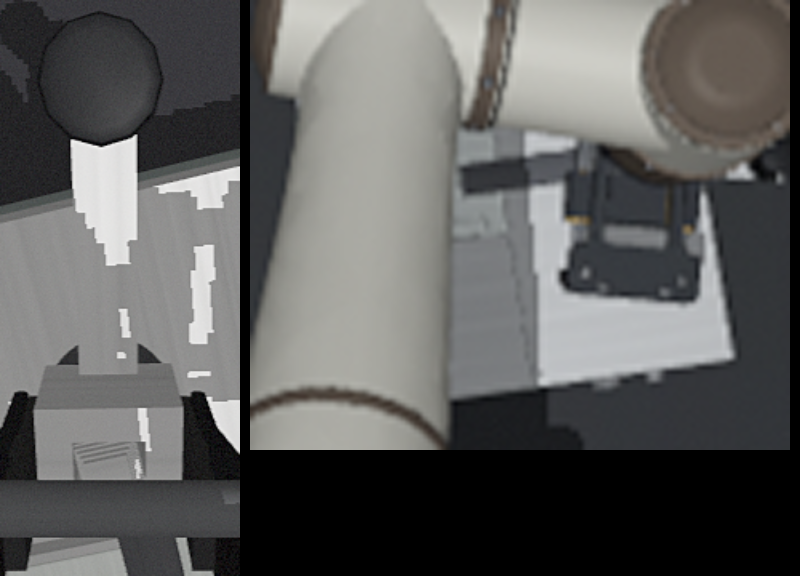

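The moment jumped to 1.0 N m, so the hard stop is reached. The bar lies along mill +y in the top view, from (575,165) to (462,180) in the crop. I release, rise and check.

Call:
drive_tool(
  moves=[
    {"delta_pos": [0,0,0],"turn": -0.03,"claw": 0},
    {"delta_pos": [0,0,0],"turn": 0,"claw": 0.7},
    {"delta_pos": [0,0,0],"turn": 0,"claw": 0.7},
    {"delta_pos": [0,0,0],"turn": 0,"claw": 0.7},
    {"delta_pos": [0,0,-20],"turn": 0,"claw": 0.7},
    {"delta_pos": [0,0,-50],"turn": 0,"claw": 0.7},
    {"delta_pos": [0,0,-60],"turn": 0,"claw": 0.7},
    {"delta_pos": [-50,0,0],"turn": 0,"claw": 0.7},
    {"delta_pos": [-50,0,0],"turn": 0,"claw": 0.7},
    {"delta_pos": [-50,0,0],"turn": 0,"claw": 0.7},
    {"delta_pos": [-50,0,0],"turn": 0,"claw": 0.7},
    {"delta_pos": [0,0,0],"turn": 0,"claw": 0.7},
  ],
)

```text
time_s: 19.7
tcp_pos: [0.5871, -0.0481, 0.258]
ee_rot: [[-0.049, -0.999, 0.0], [-0.999, 0.049, 0.0], [-0.0, -0.0, -1.0]]
wrist_force: [-0.8, -0.7, -0.4]
gripper_width: 0.698
gripper_force: 0.0
```

Run:
```python
from h import *
c=cap('side');u,v=proj(c,[.573,-.249,.13]);u,v=int(u),int(v);a=cv2.resize(c['color'][v-60:v+60,max(u-60,0):u+60],(400,400),interpolation=2)
w=cap('wrist')
b=cv2.resize(w['color'],(400,300))
o=np.zeros((400,800,3),np.uint8);o[:,:400]=a;o[:300,400:]=b;cv2.imwrite('pics/e.png',o[:,:,::-1])
cx=np.array([.534,-.194]);al=np.radians(8.8)
for n,c in(('wrist',w),('side',c)):
  P=cloud(c);q=(P[...,:2]-cx)@np.array([[np.cos(al),-np.sin(al)],[np.sin(al),np.cos(al)]]);z=P[...,2]
  ok=c['range_z']>0
  l=ok&(np.abs(q[...,1]-.055)<.02)&(np.abs(q[...,0])<.015)&(z>.109)&(z<.125);print(n,'lip',l.sum(),q[l].mean(0) if l.any() else 0)
  b=ok&(q[...,1]>-.035)&(q[...,1]<.04)&(np.abs(q[...,0]-.03)<.03)&(c['color'].max(-1)<110)&(z>.1)&(z<.112)
  if b.sum()>20:print('bar',b.sum(),cv2.fitLine(q[b].astype(np.float32),2,0,.01,.01).ravel())
  h=ok&(np.abs(q[...,0]-.03)<.02)&(np.abs(q[...,1]+.06)<.02)&(z>.14);print('hub top z',np.percentile(z[h],[10,50,90]) if h.any() else 0)
```

```text
wrist lip 848 [0.00414898 0.05456201]
bar 1536 [ 0.1020466  -0.99477965  0.03416809 -0.00139548]
hub top z 0
side lip 41 [0.00100449 0.05620979]
bar 24 [ 0.09085467 -0.99586415  0.03491474 -0.00478056]
hub top z [0.15010226 0.15273526 0.1554579 ]
```

View pics/e.png

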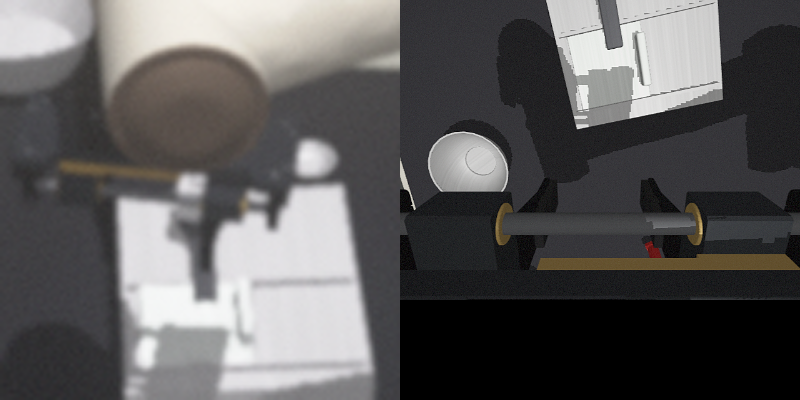

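The crank stands on the spindle, and the bar crosses the shut cover parallel to the lip in the wrist view (bar (610,25), lip (641,60) in the pasted picture). I'll check its squareness against the lip numerically.

Run:
```python
from h import *
c=load('wrist');P=cloud(c);z=P[...,2];im=c['color'].max(-1)
cx=np.array([.534,-.194]);al=np.radians(8.8);M=np.array([[np.cos(al),-np.sin(al)],[np.sin(al),np.cos(al)]])
g=lambda u,v,h:(ray(c,u,v,h)[:2]-cx)@M
def edges(m,h,lab):
    n,l,st,ce=cv2.connectedComponentsWithStats(m.astype(np.uint8));i=1+st[1:,4].argmax();b=l==i
    x,y,w,hh=st[i][:4];L=[];R=[]
    for r in range(y+6,y+hh-12):
        k=np.nonzero(b[r])[0]
        if len(k): L.append(g(k[0]-.5,r,h));R.append(g(k[-1]+.5,r,h))
    for nm,E in(('L',L),('R',R)):
        E=np.array(E);p=np.polyfit(E[:,1],E[:,0],1);print(lab,nm,'n',len(E),'dx/dy',p[0].round(4),'x@y=0',p[1].round(4),'y',E[:,1].min().round(3),E[:,1].max().round(3))
    print(st[i])
rg=np.zeros(im.shape,bool);rg[0:95,290:390]=1
edges(rg&(im<125)&(z>.098)&(z<.113),.106,'bar')
lr=np.zeros(im.shape,bool);lr[30:150,360:410]=1
edges(lr&(z>.111)&(z<.124),.117,'lip')
s=monitor.sense();print(s['gripper_width'],s['time_s'])
```

```text
bar L n 62 dx/dy -0.0096 x@y=0 0.0434 y -0.022 0.019
bar R n 62 dx/dy 0.0034 x@y=0 0.0236 y -0.018 0.023
[ 316    0   41   80 2138]
lip L n 69 dx/dy -0.0028 x@y=0 0.0095 y 0.021 0.068
lip R n 69 dx/dy 0.002 x@y=0 -0.0013 y 0.023 0.07
[ 376   51   26   87 1252]
0.6997597040815781 19.8
```

```bash
python3 -c "
from station import ticket;print(ticket.finish_job())"
```

```text
the job is handed in; nothing more can be done
None
```

I handed the job in at about 20 s of robot time. The cover is against its stop (lip within about 1 mm of shut), the crank is down on its collar, and the lock is turned clockwise to its stop with the bar within about 0.5° of square. The gripper is clear, and the bowl, jar and scoop were not touched.

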